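Index the banding wheel one division

TASK

The dark bowl on the indexing banding wheel is ready for its next score mark. Press down the black plunger knob at the end of the wheel's arm, turn the wheel with it one division clockwise (seen from above), and let the plunger spring up fully into the very next hole of the index plate, with the wheel at rest. Do not lift or shift the bowl on the wheel, never turn past the next hole or the wrong way, leave the jar, clay bar and spatula alone, and finish clear of everything.

Things in the scene. Friction and masses are not known exactly. Their poses are not given: they have to be found in the camera images.
- stand: Bolted-down stand of the banding wheel: grey drum under a round steel index plate (228 mm across, top 46 mm high); flange 250 mm across, 8 mm high. Eight holes (dark 13 mm dots) lie on the plate every 45 degrees, 100 mm from the axis. Origin on the wheel's vertical axis at the work surface, z up; +x points to the hole where the pin starts. It never moves.
- axis (a point): Point on the wheel's vertical turning axis at the height of its flat top, 58 mm above the work surface. The aluminium wheel is a disc 172 mm across; an open two-bar arm, 40 mm wide, top also 58 mm high, reaches out from it across the plate to 146 mm from the axis and turns with it.
- wheel (a joint): Angle of the wheel, rad: near 0 at the start (locked by the pin, about 0.025 rad of play each way), growing clockwise seen from above, 0.785 at the next hole. Light friction (0.03 N m); it stays where it is left. It turns only while the plunger is pressed 6 mm or more, or while the pin is under the plate between holes.
- plunger (a joint): How far the plunger is pressed down, m: 0 = fully up (pin in a hole, wheel locked), 0.011 = bottom stop. A spring lifts it with 2 N at the top, 5.3 N at the bottom stop. Between holes it rises only to about 0.0055, its pin bearing on the plate's underside; at a hole the round-ended pin (8 mm, in a 13 mm hole) springs right up, from up to 5 mm off centre.
- plunger_top (a point): Centre of the flat top of the round black plunger knob (38 mm across, flat part 33 mm, 12 mm thick, top 84 mm above the work surface when up), on the arm 130 mm from the wheel's axis. Moves with plunger and wheel. A fingertip pressing on it drags the wheel round by friction when it follows the arc about the axis.
- next_hole (a point): Mouth, at the plate's top 46 mm high, of the next hole clockwise, where the pin must go. It lies 100 mm from the axis, on the same ray as the plunger knob's final place 130 mm from the axis.
- bowl: Loose dark fired-clay bowl, 104 mm across the rim, 42 mm high, about 0.25 kg, standing on the wheel within 3 mm of its axis, rim 100 mm above the work surface. Origin at the centre of its underside. It rides round with the wheel and must not be shifted on it or lifted.
- jar: Loose white jar with a lid, 60 mm across, 75 mm high; bystander. Origin at the centre of its underside.
- bar: Loose dark clay bar, 90 x 55 x 30 mm; bystander. Origin at the centre of its underside.
- spatula: Loose spatula with a wooden handle lying flat, 280 mm long, 65 mm wide at the blade, x along it from handle to blade; bystander. Origin at mid-length, on the work surface.
Things that resemble listed ones, but are neither listed nor needed, are in the scene too. Leave any green, pink or red look-alike of the bowl alone.

How it is judged (in metres and radians):
On the way, in this order (a step that is already met when the one before it is completed fails the run):
1. the plunger is pressed in, the wheel still at its first hole (value of joint plunger above 0.004 m and value of joint wheel below 0.15 rad), for 0.05 s.
2. the wheel is turned clockwise to halfway, pin out of the holes (value of joint plunger above 0.004 m and value of joint wheel above 0.35 rad), for 0.05 s.
At the end, for the whole second after the job is handed in: The wheel stands at rest one division (0.785 +- 0.035 rad) clockwise of its start, the plunger is sprung up to within 2 mm of fully up, the bowl still stands upright on the wheel within 12 mm of its axis, and the bystanders are within 20 mm of where they were (value of joint wheel between 0.75 and 0.82 rad and value of joint plunger below 0.002 m and velocity of joint wheel between -0.05 and 0.05 rad/s and horizontal distance between bowl and axis below 0.012 m and angle between bowl's own z axis and vertical below 0.1 rad and height (world z) of bowl between 0.053 and 0.063 m and distance of each of jar, bar, spatula from where it was at the start of the episode below 0.02 m); the robot touches nothing.
It fails at once if the wheel is turned past the next hole (value of joint wheel above 1 rad).
It fails at once if the wheel is turned the wrong way (value of joint wheel below -0.2 rad).
It fails at once if the bowl is lifted or shifted on the wheel (height (world z) of bowl above 0.068 m or horizontal distance between bowl and axis above 0.02 m).
It fails at once if a bystander is lifted or pushed away (distance of any of jar, bar, spatula from where it was at the start of the episode above 0.03 m).
It also fails if it takes over 32 s, if anything falls off the work surface, if the arm or the gripper's body presses on something with over 40 N, if the wrist force passes 120 N, or if a joint passes its speed limit or range.

ROBOT

A 6-joint arm with a two-finger parallel gripper is mounted at the origin on the work surface. World frame = base frame: x ahead of the robot, y to its left, z up, the work surface at z = 0. Lengths are in m, angles in degrees, forces in N, time in s.
With the tool pointing down it reaches from about 0.425 to 0.925 m from the base axis. Payload 12.5 kg.
Tool frame: the origin (TCP) lies at the very end of the fingers, on their centre line; the grasp point (between the pads) lies 19 mm behind it (tcp_to_grasp is the distance from the TCP to the grasp point, in m); z points along the fingers, x is the direction in which the jaws open and shut, and the axes are right-handed (so a half turn about z gives the same grasp; the last joint's range is limited). The gripper opens to 85 mm and grips with 20 to 120 N. Pads are 22 mm wide; open, the fingers measure 114 mm over their backs; the gripper's body (76 mm by 85 mm) begins 54 mm behind the grasp point. The pads swing forward as they close: fully open they stand 13 mm farther back than shut.
Start: joints at [69.465, 28.126, 89.318, -0, 62.55, -6.05], TCP at [0.156, 0.605, 0.231] pointing down, gripper open.
Joint ranges: [-177.58, 177.58], [-47.91, 125.51], [2.72, 160], [-65.01, 245.01], [3.68, 167.84], [-153.87, 153.87]. Speed limits (degrees/s): [127.2, 127.2, 159.86, 180, 180, 180].

INTERFACE

Orientations are given as [roll, pitch, yaw] about the fixed x, y, z axes, in that order (R = Rz(yaw) Ry(pitch) Rx(roll)).
In Python, from workcell import get_state, capture, hand_in, tcp_to_grasp gives the robot as it stands.
- The arm moves only by the shell command python3 -m handwheel 'ROWS' [FORCE]. ROWS is JSON, a list of rows, each an object of numbers: "claw": the opening, from -1 (shut) to 1 (fully open), so that 0 is half open; "x", "y", "z": the shift along the world's x, y, z scaled (see below); "twist": the turn about the world's z scaled (see below). A call has 1 to 10 rows; each row shifts and turns the commanded pose from where the row before left it; what a row does not reach is not made up. The controller multiplies each number of a shift by 0.3 m and each number of a turn by 30 degrees. A row lasts 1/12 s, in which the tool goes at most 41.7 mm and 7.16 degrees, less where a joint would pass 70% of its speed; a pose out of reach is approached as far as the arm can. A call with a number of a shift or a turn outside -1 to 1 is refused whole. A call with a gripper value outside its range is refused whole. The fingers move at their own pace and stop on an object; FORCE is the grip in N (left out, the last holds). Time passes only in rows, so rows that do not move let the fingers close. It gives the time, the measured TCP pose, the force and the opening at its end, in the units of the state.
- get_state(): the state, without advancing time (a new reading comes with each control period).
- capture(name): name is "scene" or "top" or "wrist"; returns a dict with "pixels" (400x640x3 uint8, blue, green, red), "fx", "fy", "cx", "cy" (pixels), "distortion" ([k1, k2, p1, p2, k3] as OpenCV has them; the pictures are not rectified), "pose" (4x4, takes a point from camera to world coordinates). Camera axes: x right, y down, z forward; pixel columns grow to the right and rows downward; lengths in m; the calibration is good to about 2 mm. A picture is of the moment at which its call begins. There is no depth.
- hand_in(): hands the job in, once; it reports no verdict.
The state is a dict: "clock": time; "joint_positions": joint angles; "qd": joint speeds; "joint_efforts": joint torques, N m; "eef_pos": TCP position; "tcp_rot": TCP orientation; "ft_force": force on the tool from outside, world axes, zero at the start; "moment": the same for the moment, N m; "width": finger opening in m.
Only numpy, scipy, OpenCV 4.12 (cv2) and the standard library are available. Lean on these libraries where they do the work, as an engineer would, in place of code of your own. Each camera call takes 0.05 s, during which the arm holds its last target.

## Working session

There is one attempt and no reset: what is moved stays moved. The work goes in short steps, Python scripts to look and compute and a shell command to move; the robot and the scene stay as the last step left them, time stands still between calls to the robot, and variables do not carry over. Pictures are saved under pics/ and viewed, and the job is handed in when it is done.

```bash
mkdir -p pics; ls; python3 - <<'E'
from workcell import get_state, capture, tcp_to_grasp
import cv2
print(get_state(), tcp_to_grasp)
for n in("scene","top"):
    c=capture(n); cv2.imwrite(f"pics/{n}0.png",c["pixels"]); print(n,c["fx"],c["fy"],c["cx"],c["cy"],c["distortion"],c["pose"])
E
```

```text
pics
{'clock': 0.0, 'joint_positions': array([ 6.94651324e+01,  2.81652202e+01,  8.93501311e+01,  3.32550788e-04,
        6.25475277e+01, -6.04924403e+00]), 'qd': array([ 0.04420584, -0.02784906,  0.08112268,  0.00554771, -0.04339157,
        0.09511456]), 'joint_efforts': array([-1.90299368e-03, -6.18433642e+01, -2.61594611e+01, -1.87719611e-04,
        4.02545964e-03, -1.55743561e-05]), 'eef_pos': array([0.15622329, 0.60493648, 0.23071606]), 'tcp_rot': array([-1.79993080e+02,  6.24977901e-02,  7.55142267e+01]), 'ft_force': array([-1.05107484, -0.20375537,  0.28419411]), 'moment': array([-0.0171954 ,  0.00846547, -0.01540559]), 'width': 0.08549156205743152} 0.0187
scene 419.31857982360765 419.31857982360765 317.1747500095899 202.69212535984 [-0.11082747  0.          0.          0.          0.        ] [[-0.63837971  0.63637622 -0.43300883  1.01323935]
 [ 0.76964511  0.51980477 -0.37074169  0.40142571]
 [-0.01085114 -0.5699371  -0.82161667  0.94649367]
 [ 0.          0.          0.          1.        ]]
top 474.36911724009605 474.36911724009605 310.5180433190396 200.41937169813255 [0.01387855 0.         0.         0.         0.        ] [[ 0.10034286 -0.97407758  0.20274165  0.28385706]
 [-0.99494422 -0.09908897  0.01635186 -0.00385287]
 [ 0.00416148 -0.20335742 -0.97909573  1.40595731]
 [ 0.          0.          0.          1.        ]]
```

View pics/scene0.png

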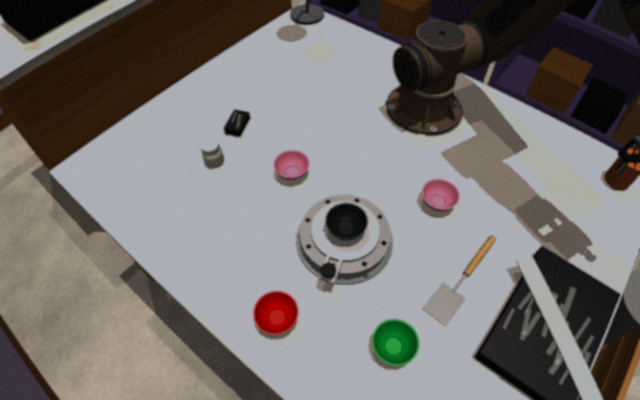

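View pics/top0.png

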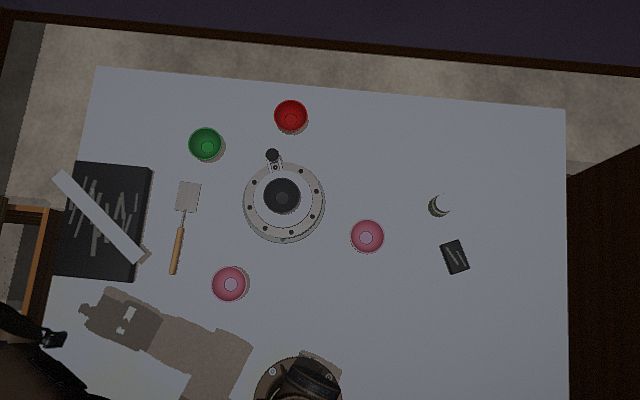

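The scene view shows the dark bowl at about (347,222) and the knob at (329,269). The top view shows the bowl at (282,196) and the knob at (272,156). Things that could be taken for the bowl or knob in the top view are the pink bowls (367,237) and (231,284), the red bowl (291,116), the green bowl (206,143), and the other dark items: clay bar (455,257) and jar (438,206). The only dark bowl on a plate with holes and an arm is the one at (282,196). I'll check it in a close crop.

```bash
python3 - <<'E'
import cv2,numpy as np
t=cv2.imread("pics/top0.png")[130:260,220:350]; s=cv2.imread("pics/scene0.png")[180:300,285:405]
f=lambda a,k:cv2.resize(a,None,fx=k,fy=k,interpolation=cv2.INTER_CUBIC)
o=np.hstack([cv2.resize(f(t,3),(400,400)),cv2.resize(f(s,3),(400,400))])
cv2.imwrite("pics/crop0.png",cv2.convertScaleAbs(o,alpha=1.5))
E
```

```text
(no output)
```

View pics/crop0.png

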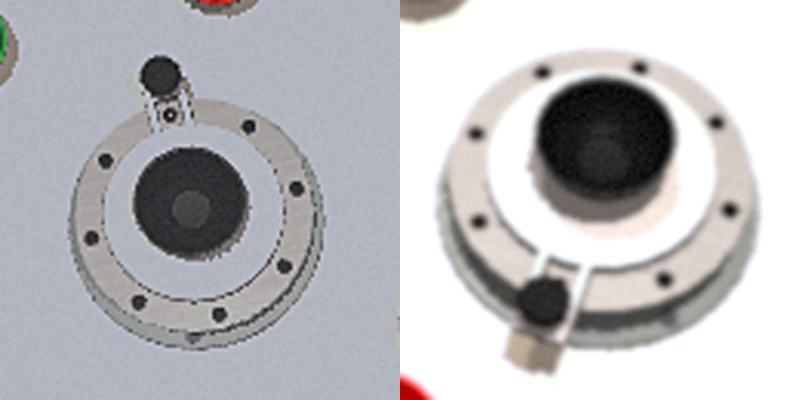

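The crop confirms the dark bowl on the eight-hole plate, with the knob at about top (272,155). Clockwise from above is clockwise in the top image, so the next hole is at about (301,171). Next I'll fit the pose.

```bash
cat > h.py <<'E'
import cv2,numpy as np
from scipy.optimize import least_squares
def proj(c,P):
    T=np.linalg.inv(c["pose"]); K=np.array([[c["fx"],0,c["cx"]],[0,c["fy"],c["cy"]],[0,0,1.]])
    return cv2.projectPoints(np.atleast_2d(P).astype(float),cv2.Rodrigues(T[:3,:3])[0],T[:3,3],K,np.array(c["distortion"],float))[0][:,0]
def ray(c,uv,z):
    K=np.array([[c["fx"],0,c["cx"]],[0,c["fy"],c["cy"]],[0,0,1.]])
    n=cv2.undistortPoints(np.array([[uv]],float),K,np.array(c["distortion"],float))[0,0]
    d=c["pose"][:3,:3]@np.r_[n,1]; o=c["pose"][:3,3]; return o+d*(z-o[2])/d[2]
def dark(c,uv,r,thr=None):
    g=cv2.cvtColor(c["pixels"],cv2.COLOR_BGR2GRAY).astype(float)
    u,v=map(int,np.round(uv)); w=g[v-r:v+r+1,u-r:u+r+1]; t=thr or (np.median(w)*.9)
    m=np.clip(t-w,0,None); yy,xx=np.mgrid[v-r:v+r+1,u-r:u+r+1]
    return np.array([(m*xx).sum(),(m*yy).sum()])/m.sum()
E
python3 - <<'E'
from h import *
from workcell import capture
top=capture("top");sc=capture("scene")
tc=[(249,126),(296,188),(284,266),(219,314),(138,302),(91,238),(106,160)]
T=[dark(top,(220+x/3.077,130+y/3.077),4) for x,y in tc]
# scene holes
sp=[(479,221),(475,133),(542,72),(640,68),(716,122),(730,209),(664,280)]
S=[dark(sc,(285+(x-400)/3.333,180+y/3.333),4) for x,y in sp]
for n,c,L in(("top",top,T),("sc",sc,S)):
    W=np.array([ray(c,p,.046)[:2] for p in L])
    def f(q):
        return np.concatenate([W[i]-q[:2]-.1*np.array([np.cos(q[2]-a),np.sin(q[2]-a)]) for i,a in enumerate(np.radians(45*np.arange(1,8)))]) 
    best=min((least_squares(f,[*W.mean(0),t0]) for t0 in np.arange(-3,3.1,.5)),key=lambda r:r.cost)
    q=best.x;print(n,q[:2],np.degrees(q[2])%360,"rms mm",1e3*np.sqrt(np.mean(best.fun**2)), "fitR",np.linalg.norm(W-W.mean(0),axis=1)*1e3)
    k=dark(c,(272,155.5) if n=="top" else (328,270),9,70); K=ray(c,k,.083)[:2]
    d=K-q[:2];print("knob",k,K,np.linalg.norm(d),np.degrees(np.arctan2(d[1],d[0])))
E
```

```text
top [0.56178574 0.09990053] 19.82976572632614 rms mm 0.5485023880198013 fitR [110.4841223  101.09584303  90.10118036  87.29331116  89.68844251
 101.22407637 110.7844458 ]
knob [272.11437566 155.10650577] [0.68025149 0.14269809] 0.1259593721181279 19.863028405984647
sc [0.56115161 0.1032143 ] 19.775014409741512 rms mm 0.16091036167650646 fitR [110.79437498 100.82445529  90.67354588  85.71035599  90.41524298
 101.04656148 110.88885915]
knob [327.19647679 270.52706699] [0.68737804 0.14838048] 0.13406377655687063 19.688157375767556
```

Both cameras agree within 3 mm. The axis is at about (0.5615, 0.1015), the start ray at 19.8° and the knob at about (0.684, 0.1455). The measured knob radii of 126 and 134 mm bracket the true 130. I'll move above it with the fingers shut.

```bash
python3 -m handwheel '[{"x":0.1,"y":-0.087,"claw":-1},{"x":0.1,"y":-0.087,"claw":-1},{"x":0.1,"y":-0.087,"claw":-1},{"x":0.1,"y":-0.087,"claw":-1},{"x":0.1,"y":-0.087,"claw":-1},{"x":0.1,"y":-0.087,"claw":-1},{"x":0.1,"y":-0.087,"claw":-1},{"x":0.1,"y":-0.087,"claw":-1},{"x":0.1,"y":-0.087,"claw":-1},{"x":0.1,"y":-0.087,"claw":-1}]' 30
```

```text
schema error: expected keys claw, x, y, z, twist
```

All keys are needed in each row.

```bash
python3 -m handwheel '[{"claw":-1,"x":0.1,"y":-0.087,"z":0,"twist":0},{"claw":-1,"x":0.1,"y":-0.087,"z":0,"twist":0},{"claw":-1,"x":0.1,"y":-0.087,"z":0,"twist":0},{"claw":-1,"x":0.1,"y":-0.087,"z":0,"twist":0},{"claw":-1,"x":0.1,"y":-0.087,"z":0,"twist":0},{"claw":-1,"x":0.1,"y":-0.087,"z":0,"twist":0},{"claw":-1,"x":0.1,"y":-0.087,"z":0,"twist":0},{"claw":-1,"x":0.1,"y":-0.087,"z":0,"twist":0},{"claw":-1,"x":0.1,"y":-0.087,"z":0,"twist":0},{"claw":-1,"x":0.1,"y":-0.087,"z":0,"twist":0}]' 30
```

```text
clock: 1.03
eef_pos: [0.4575, 0.3426, 0.2314]
tcp_rot: [-180.0, -0.0, 75.5]
ft_force: [1.6, -0.3, 0.1]
width: 0.0001
```

```bash
python3 -m handwheel '[{"claw":-1,"x":0.094,"y":-0.082,"z":-0.04,"twist":0},{"claw":-1,"x":0.094,"y":-0.082,"z":-0.04,"twist":0},{"claw":-1,"x":0.094,"y":-0.082,"z":-0.04,"twist":0},{"claw":-1,"x":0.094,"y":-0.082,"z":-0.04,"twist":0},{"claw":-1,"x":0.094,"y":-0.082,"z":-0.04,"twist":0},{"claw":-1,"x":0.094,"y":-0.082,"z":-0.04,"twist":0},{"claw":-1,"x":0.094,"y":-0.082,"z":-0.04,"twist":0},{"claw":-1,"x":0.094,"y":-0.082,"z":-0.04,"twist":0},{"claw":-1,"x":0,"y":0,"z":0,"twist":0},{"claw":-1,"x":0,"y":0,"z":0,"twist":0}]'
python3 - <<'E'
from h import *
from workcell import capture,get_state
print(get_state()["eef_pos"],get_state()["ft_force"])
w=capture("wrist");s=capture("scene")
cv2.imwrite("pics/w1.png",w["pixels"]);cv2.imwrite("pics/s1.png",cv2.resize(s["pixels"][150:310,250:450],None,fx=3,fy=3,interpolation=2))
tp=get_state()["eef_pos"]
print("wrist pred knob",proj(w,[[.6838,.1455,.084]]),"tcp",proj(w,[tp]),"tcp scene",proj(s,[tp]),"knob",proj(s,[[.6838,.1455,.084]]))
E
```

```text
clock: 1.87
eef_pos: [0.6824, 0.1457, 0.1337]
tcp_rot: [-179.9, 0.0, 75.4]
ft_force: [0.2, 0.6, -0.2]
width: 0.0
[0.6823776  0.14566355 0.13368612] [ 0.1508477   0.61412746 -0.16883738]
wrist pred knob [[318.73393877 230.60521819]] tcp [[321.9012289  267.89552441]] tcp scene [[328.90869588 257.90073369]] knob [[327.20410253 268.49028059]]
```

View pics/w1.png

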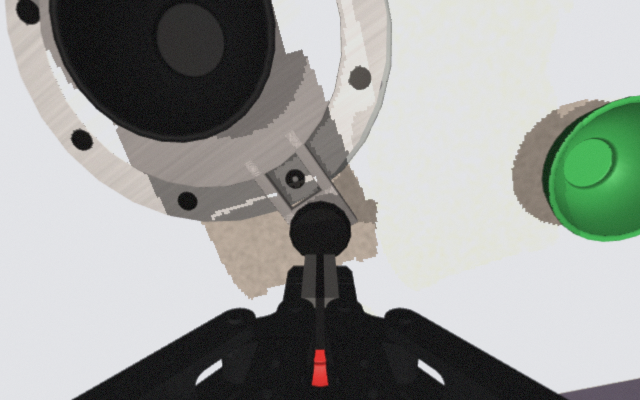

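View pics/s1.png

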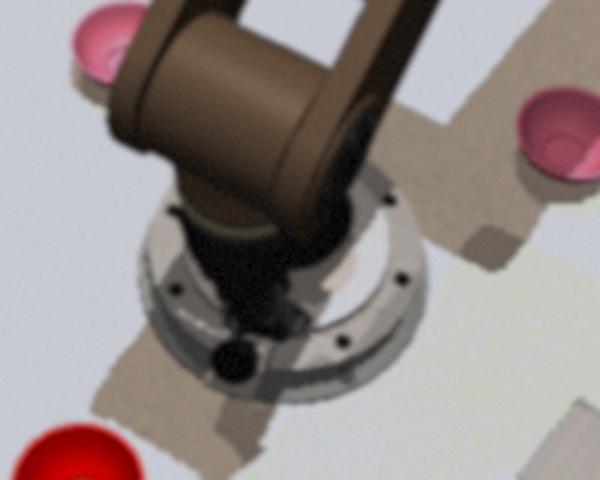

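The wrist view shows the knob at (320,232), against a predicted (319,231), so the fingertip is above it with the fit confirmed. The other hole clockwise (360,78) is not obstructed. I'll lower to just above the knob, then press gently.

```bash
python3 -m handwheel '[{"claw":-1,"x":0.005,"y":0,"z":-0.04,"twist":0},{"claw":-1,"x":0,"y":0,"z":-0.04,"twist":0},{"claw":-1,"x":0,"y":0,"z":-0.04,"twist":0},{"claw":-1,"x":0,"y":0,"z":-0.03,"twist":0},{"claw":-1,"x":0,"y":0,"z":0,"twist":0},{"claw":-1,"x":0,"y":0,"z":0,"twist":0}]'
python3 -m handwheel '[{"claw":-1,"x":0,"y":0,"z":-0.01,"twist":0},{"claw":-1,"x":0,"y":0,"z":-0.01,"twist":0},{"claw":-1,"x":0,"y":0,"z":-0.01,"twist":0},{"claw":-1,"x":0,"y":0,"z":0,"twist":0},{"claw":-1,"x":0,"y":0,"z":0,"twist":0}]'
```

```text
clock: 2.47
eef_pos: [0.683, 0.1475, 0.0894]
tcp_rot: [-179.9, 0.0, 75.5]
ft_force: [0.1, -0.6, 0.1]
width: 0.0001
clock: 2.88
eef_pos: [0.6837, 0.1474, 0.0817]
tcp_rot: [180.0, -0.0, 75.5]
ft_force: [0.3, -0.4, 2.0]
width: 0.0
```

```bash
python3 -m handwheel '[{"claw":-1,"x":0,"y":0,"z":-0.008,"twist":0},{"claw":-1,"x":0,"y":0,"z":-0.007,"twist":0},{"claw":-1,"x":0,"y":0,"z":-0.007,"twist":0},{"claw":-1,"x":0,"y":0,"z":0,"twist":0},{"claw":-1,"x":0,"y":0,"z":0,"twist":0},{"claw":-1,"x":0,"y":0,"z":0,"twist":0}]'
python3 - <<'E'
from workcell import get_state
import numpy as np
s=get_state();print(s["eef_pos"],s["ft_force"])
A=np.array([.5615,.1015]);R=.13
P=lambda a:A+R*np.array([np.cos(np.radians(a)),np.sin(np.radians(a))])
a=np.linspace(19.8,-25.2,21);W=np.array([P(x) for x in a]);print(np.round(np.diff(W,axis=0)/.3,4).tolist());print(W[0],W[10],W[-1])
E
```

```text
clock: 3.38
eef_pos: [0.6837, 0.1474, 0.0749]
tcp_rot: [180.0, -0.0, 75.5]
ft_force: [1.8, 0.6, 4.5]
width: 0.0002
[0.68368584 0.14738663 0.07493623] [1.78452755 0.57126475 4.51881585]
[[0.0054, -0.0161], [0.0048, -0.0163], [0.0042, -0.0165], [0.0035, -0.0166], [0.0029, -0.0168], [0.0022, -0.0169], [0.0015, -0.0169], [0.0009, -0.017], [0.0002, -0.017], [-0.0005, -0.017], [-0.0011, -0.017], [-0.0018, -0.0169], [-0.0025, -0.0168], [-0.0031, -0.0167], [-0.0038, -0.0166], [-0.0044, -0.0164], [-0.0051, -0.0162], [-0.0057, -0.016], [-0.0063, -0.0158], [-0.0069, -0.0155]]
[0.6838145  0.14553593] [0.69135568 0.09537616] [0.67912752 0.04614869]
```

Pressed about 9 mm with 4.5 N, as the spring predicts. Now the first half of the arc.

```bash
python3 -m handwheel '[{"claw":-1,"x":0.005,"y":-0.016,"z":0,"twist":-0.075},{"claw":-1,"x":0.005,"y":-0.016,"z":0,"twist":-0.075},{"claw":-1,"x":0.004,"y":-0.0165,"z":0,"twist":-0.075},{"claw":-1,"x":0.0035,"y":-0.0165,"z":0,"twist":-0.075},{"claw":-1,"x":0.003,"y":-0.017,"z":0,"twist":-0.075},{"claw":-1,"x":0.002,"y":-0.017,"z":0,"twist":-0.075},{"claw":-1,"x":0.0015,"y":-0.017,"z":0,"twist":-0.075},{"claw":-1,"x":0.001,"y":-0.017,"z":0,"twist":-0.075},{"claw":-1,"x":0,"y":-0.017,"z":0,"twist":-0.075},{"claw":-1,"x":0,"y":-0.017,"z":0,"twist":-0.075}]'
python3 - <<'E'
from h import *
from workcell import capture,get_state
w=capture("wrist");cv2.imwrite("pics/w2.png",w["pixels"]);s=get_state();print(s["eef_pos"],s["ft_force"],s["tcp_rot"])
A=np.array([.5615,.1015])
for a in(0,5,-5):
  t=np.radians(19.8-22.5+a);print(a,proj(w,[[*(A+.13*np.array([np.cos(t),np.sin(t)])),.075]]))
E
```

```text
clock: 4.22
eef_pos: [0.6915, 0.097, 0.0751]
tcp_rot: [179.9, -0.1, 52.9]
ft_force: [3.1, -0.1, 5.1]
width: 0.0004
[0.69146713 0.09607475 0.07509033] [ 2.2631279  -2.19797828  5.56507921] [ 1.79930015e+02 -4.19193246e-02  5.27177385e+01]
0 [[314.08416458 271.15664966]]
5 [[333.98178111 257.82501   ]]
-5 [[293.46103314 282.60740188]]
```

View pics/w2.png

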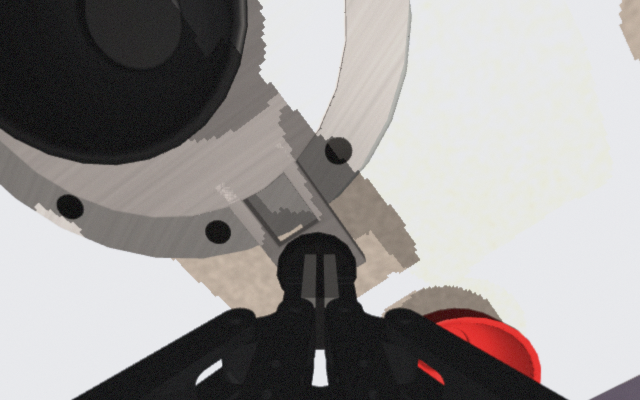

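The wheel followed: the knob is at (317,271), against a predicted (314,271) for half a division. The arm is midway between the holes at (218,232) and (338,151), and the bowl is still centred. Now the second half.

```bash
python3 -m handwheel '[{"claw":-1,"x":-0.001,"y":-0.017,"z":0,"twist":-0.075},{"claw":-1,"x":-0.002,"y":-0.017,"z":0,"twist":-0.075},{"claw":-1,"x":-0.0025,"y":-0.017,"z":0,"twist":-0.075},{"claw":-1,"x":-0.003,"y":-0.0165,"z":0,"twist":-0.075},{"claw":-1,"x":-0.004,"y":-0.0165,"z":0,"twist":-0.075},{"claw":-1,"x":-0.0045,"y":-0.0165,"z":0,"twist":-0.075},{"claw":-1,"x":-0.005,"y":-0.016,"z":0,"twist":-0.075},{"claw":-1,"x":-0.0055,"y":-0.016,"z":0,"twist":-0.075},{"claw":-1,"x":-0.006,"y":-0.0155,"z":0,"twist":-0.075},{"claw":-1,"x":0,"y":0,"z":0,"twist":0}]'
python3 - <<'E'
from h import *
from workcell import capture,get_state
w=capture("wrist");cv2.imwrite("pics/w3.png",w["pixels"]);t=capture("top");s=get_state();print(s["eef_pos"],s["ft_force"],s["tcp_rot"])
cv2.imwrite("pics/t3.png",cv2.resize(t["pixels"][130:260,220:350],None,fx=4,fy=4,interpolation=2))
A=np.array([.5615,.1015])
for a in(0,2.25,5,-5):
  q=np.radians(-25.2+a);d=np.array([np.cos(q),np.sin(q)]);print(a,proj(w,[[*(A+.13*d),.075],[*(A+.1*d),.046]]).round(1).tolist())
E
```

```text
clock: 5.1
eef_pos: [0.681, 0.0521, 0.075]
tcp_rot: [180.0, -0.0, 32.7]
ft_force: [2.9, -1.7, 5.0]
width: -0.0005
[0.6812112  0.05273998 0.07498823] [ 3.55771609 -2.40138675  4.39359969] [ 1.79965638e+02 -4.15458699e-02  3.28537580e+01]
0 [[306.2, 278.0], [276.9, 206.2]]
2.25 [[315.4, 272.7], [283.1, 202.2]]
5 [[326.4, 265.6], [290.5, 197.0]]
-5 [[285.2, 288.6], [262.7, 214.0]]
```

View pics/w3.png

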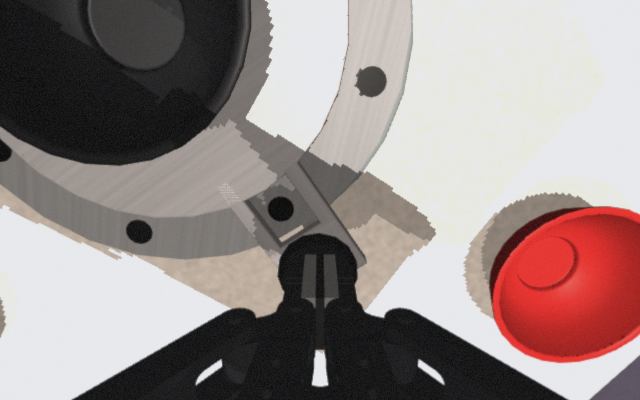

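View pics/t3.png

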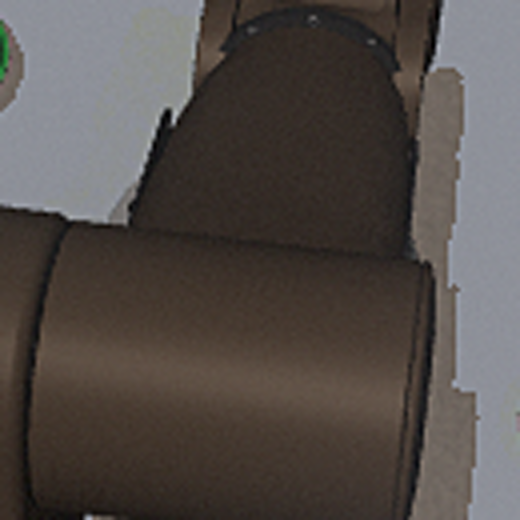

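The knob is at about (318,272), with the target hole at (281,209) in the arm's window. That is about 2.2° short, so the last small step follows.

```bash
python3 -m handwheel '[{"claw":-1,"x":-0.0035,"y":-0.008,"z":0,"twist":-0.04},{"claw":-1,"x":-0.0035,"y":-0.008,"z":0,"twist":-0.035},{"claw":-1,"x":0,"y":0,"z":0,"twist":0},{"claw":-1,"x":0,"y":0,"z":0,"twist":0},{"claw":-1,"x":0,"y":0,"z":0,"twist":0}]'
python3 - <<'E'
from h import *
from workcell import capture,get_state
w=capture("wrist");cv2.imwrite("pics/w4.png",w["pixels"]);s=get_state();print(s["eef_pos"],s["ft_force"],s["tcp_rot"])
A=np.array([.5615,.1015])
for a in(0,2.25,-2.25):
  q=np.radians(-25.2+a);d=np.array([np.cos(q),np.sin(q)]);print(a,proj(w,[[*(A+.13*d),.075],[*(A+.1*d),.046]]).round(1).tolist())
E
```

```text
clock: 5.62
eef_pos: [0.6788, 0.0481, 0.0747]
tcp_rot: [180.0, -0.0, 30.5]
ft_force: [3.0, -2.3, 4.9]
width: 0.0002
[0.67879071 0.04812684 0.07475346] [ 3.43307089 -1.84813803  4.60337691] [ 1.79997509e+02 -8.22596790e-03  3.05359902e+01]
0 [[315.0, 274.5], [282.9, 203.8]]
2.25 [[324.1, 268.8], [289.0, 199.6]]
-2.25 [[305.8, 279.8], [276.7, 207.7]]
```

View pics/w4.png

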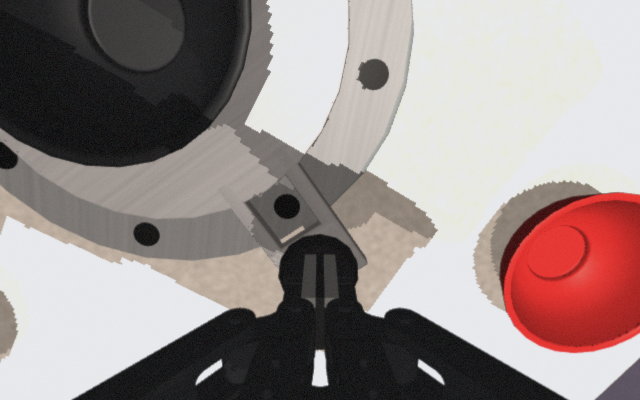

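The knob at (318,274) and hole at (287,206) match the target prediction within a degree, and the bowl is centred. I'll release straight up.

```bash
python3 -m handwheel '[{"claw":-1,"x":0,"y":0,"z":0.01,"twist":0},{"claw":-1,"x":0,"y":0,"z":0.01,"twist":0},{"claw":-1,"x":0,"y":0,"z":0.01,"twist":0},{"claw":-1,"x":0,"y":0,"z":0.02,"twist":0},{"claw":-1,"x":0,"y":0,"z":0.05,"twist":0},{"claw":-1,"x":0,"y":0,"z":0.1,"twist":0},{"claw":-1,"x":0,"y":0,"z":0.1,"twist":0},{"claw":-1,"x":0,"y":0,"z":0.1,"twist":0},{"claw":-1,"x":0,"y":0,"z":0,"twist":0},{"claw":-1,"x":0,"y":0,"z":0,"twist":0}]'
python3 - <<'E'
from h import *
from workcell import capture,get_state
w=capture("wrist");cv2.imwrite("pics/w5.png",w["pixels"]);s=get_state();print(s["eef_pos"],s["ft_force"],s["tcp_rot"])
A=np.array([.5615,.1015])
q=np.radians(-25.2);d=np.array([np.cos(q),np.sin(q)])
for z in(.084,.0785):print(z,proj(w,[[*(A+.13*d),z],[*(A+.1*d),.046]]).round(1).tolist())
E
```

```text
clock: 6.5
eef_pos: [0.6786, 0.0483, 0.1964]
tcp_rot: [180.0, -0.1, 30.5]
ft_force: [-0.8, -0.1, -1.3]
width: 0.0
[0.67812005 0.04825649 0.194775  ] [-0.71935562 -0.23847198 -0.85782075] [-1.79968207e+02  2.99422835e-02  3.05254928e+01]
0.084 [[316.4, 200.9], [296.8, 159.6]]
0.0785 [[316.5, 198.8], [296.8, 159.6]]
```

View pics/w5.png

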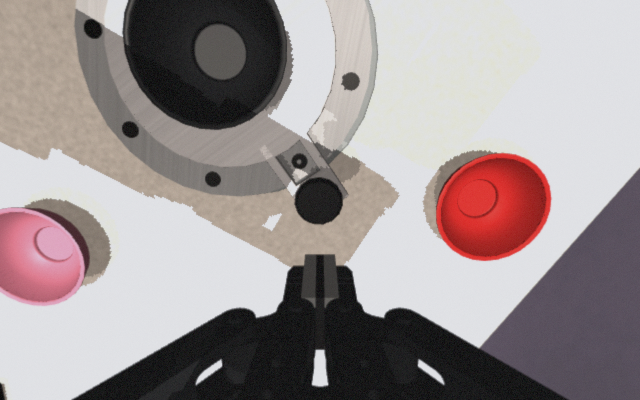

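The wrist view shows the pin tip in the hole (299,161) as at the start, with the knob at (319,200) as expected for fully up. I'll move aside and confirm from above.

```bash
python3 -m handwheel '[{"claw":-1,"x":-0.06,"y":-0.1,"z":0.05,"twist":0},{"claw":-1,"x":-0.06,"y":-0.1,"z":0.05,"twist":0},{"claw":-1,"x":-0.06,"y":-0.1,"z":0.03,"twist":0},{"claw":-1,"x":-0.06,"y":-0.1,"z":0,"twist":0},{"claw":-1,"x":-0.06,"y":-0.1,"z":0,"twist":0},{"claw":-1,"x":-0.06,"y":-0.1,"z":0,"twist":0},{"claw":-1,"x":-0.06,"y":-0.1,"z":0,"twist":0},{"claw":-1,"x":-0.06,"y":-0.1,"z":0,"twist":0},{"claw":-1,"x":0,"y":0,"z":0,"twist":0},{"claw":-1,"x":0,"y":0,"z":0,"twist":0}]'
python3 - <<'E'
from h import *
from workcell import capture
t=capture("top");s=capture("scene")
cv2.imwrite("pics/t6.png",t["pixels"]);cv2.imwrite("pics/s6.png",s["pixels"])
o=np.hstack([cv2.resize(t["pixels"][130:260,220:350],(400,400),interpolation=2),cv2.resize(s["pixels"][180:300,285:405],(400,400),interpolation=2)])
cv2.imwrite("pics/c6.png",cv2.convertScaleAbs(o,alpha=1.5))
A=np.array([.5615,.1015]);q=np.radians(-25.2);d=np.array([np.cos(q),np.sin(q)])
for n,c in(("top",t),("scene",s)):
  p=proj(c,[[*(A+.13*d),.083]])[0];k=dark(c,p,9,70);W=ray(c,k,.083)[:2];e=W-A
  print(n,p,k,np.linalg.norm(e),np.degrees(np.arctan2(e[1],e[0])))
d0=cv2.absdiff(cv2.imread("pics/top0.png"),t["pixels"])
for n,(u,v) in dict(jar=(438,206),bar=(455,257),spat=(182,225)).items():print(n,d0[v-20:v+20,u-18:u+18].mean())
E
```

```text
clock: 7.38
eef_pos: [0.5335, -0.193, 0.2325]
tcp_rot: [-179.9, 0.1, 30.4]
ft_force: [0.1, 1.0, -0.3]
width: -0.0001
top [305.14331635 158.72726695] [305.37373004 159.63207547] 0.12802277701839168 -26.08691968157929
scene [295.605866   242.97851862] [296.30694512 244.81253035] 0.1305799583581968 -22.90728016082965
jar 47.93240740740741
bar 18.091666666666665
spat 25.310185185185187
```

View pics/c6.png

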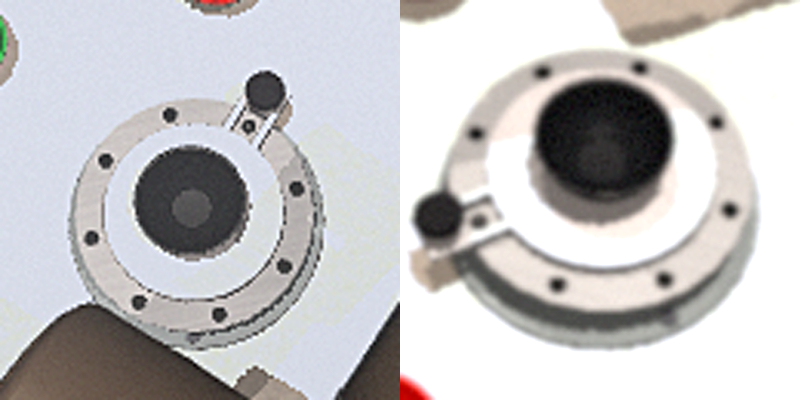

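View pics/t6.png

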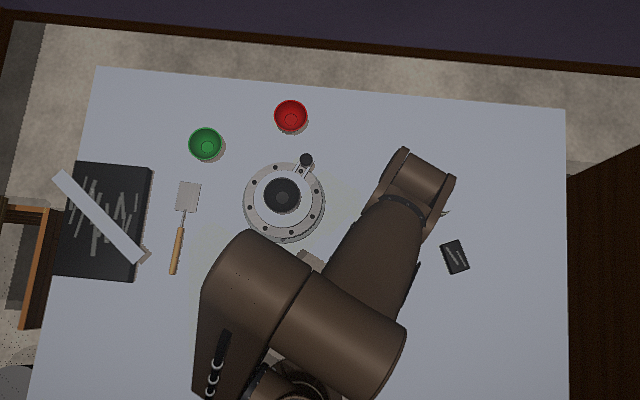

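The top view shows the pin in the next hole and the knob at (305,160), a swept angle of about 45° about the top camera's own axis fit. The bowl is centred at (282,195). The bar and spatula are where they were; the arm partly hides the jar from above, but the fingers never came near it. Handing in.

```bash
python3 - <<'E'
from h import *
from workcell import hand_in,get_state,capture
a=cv2.imread("pics/scene0.png");b=cv2.imread("pics/s6.png")
print("jar scene diff",cv2.absdiff(a,b)[135:172,195:228].mean(), "bar",cv2.absdiff(a,b)[105:140,218:255].mean())
print(get_state()["qd"].round(2)); print(hand_in())
E
```

```text
jar scene diff 9.646737646737646 bar 17.36988416988417
[ 1.14 -0.14 -0.55 -0.07  0.08 -0.03]
the job is handed in; nothing more can be done
None
```

I pressed the black knob down about 9 mm with the shut fingertips (about 4.6 N), dragged the wheel 45° clockwise along the arc, lifted straight up at the next hole, moved clear and handed in. The robot's clock read about 7.5 s at hand-in. `hand_in()` gives no verdict, so I don't know how it was judged.

**Wheel and plunger:** The pin tip shows in the next hole in the last wrist view, looking as it did at the start. Measured about the top camera's own axis fit, the knob swept about 45°. The scene camera read 1–2° less, which I put down to the side of the knob pulling its centroid. The plunger being fully up rests on these pictures, as there is no direct reading.

**Bowl and robot:** The bowl is still centred and upright, and the tool was in free space at z = 0.23 m with a small residual force (about 1 N, within the sensor noise).

**Bystanders:** The bar and spatula sit at the same pixels as before in the top view. The arm partly hid the jar from above, and I did not view the final scene picture in full. The picture differences at the jar and bar were not zero (about 10 and 17 grey levels in the scene view). I took those for changed shadows and the arm, but did not prove it. The fingertips were at z ≈ 0.2 m or higher whenever they moved toward the jar, which is 75 mm tall.

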